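Push the plated slate out over the edge of the riser for pick-up

ROBOT

A 6-joint arm with a two-finger parallel gripper is mounted at the origin on the work surface. World frame = base frame: x ahead of the robot, y to its left, z up, the work surface at z = 0. Lengths are in m, angles in degrees, forces in N, time in s.
With the tool pointing down it reaches from about 0.375 to 0.9 m from the base axis. Payload 3.1 kg.
Tool frame: the origin (TCP) lies at the very end of the fingers, on their centre line; the grasp point (between the pads) lies 19 mm behind it; z points along the fingers, y is the direction in which the jaws open and shut (so a half turn about z gives the same grasp; the last joint's range is limited). The gripper opens to 87 mm and grips with 3 to 60 N. Pads are 19 mm wide; open, the fingers measure 117 mm over their backs; the gripper's body (75 mm by 190 mm) begins 51 mm behind the grasp point.
Start: joints at [-81.274, 30.224, 82.088, -0, 67.689, -10.227], TCP at [0.203, -0.591, 0.184] pointing down, gripper open.
Joint ranges: [-176.69, 176.69], [-43.24, 126.21], [12.49, 139.97], [-82, 262], [0, 151.66], [-163.58, 163.58]. Speed limits (degrees/s): [159.86, 159.86, 180, 180, 180, 180].

INTERFACE

Orientations are given as a 3x3 rotation matrix whose columns are the frame's x, y, z axes.
In Python, from rig import read_state, capture, hand_in gives the robot as it stands. The module is installed in compiled form; this text tells all that it offers.
- The arm moves only by the tool send_rows, never from a script. Its argument "moves" is one flat list of numbers, 7 for each row, row after row: the turn, a rotation vector about the world's x, y, z in degrees, then the shift along the world's x, y, z in cm, then the gripper's target within -1 to 1 (fully open at 1, half-way at 0, shut at -1). In form: [rx, ry, rz, tx, ty, tz, hand, rx, ry, rz, tx, ty, tz, hand, ...]. A call has 1 to 20 rows; each row shifts and turns the commanded pose from where the row before left it; what a row does not reach is not made up. A row lasts 1/10 s, in which the tool goes at most 50 mm and 8.59 degrees, less where a joint would pass 70% of its speed; a pose out of reach is approached as far as the arm can. A call with a gripper value outside its range is refused whole. The fingers move at their own pace and stop on an object; the grip force is fixed at half the most. Time passes only in rows, so rows that do not move let the fingers close. It gives the time, the measured TCP pose, the force and the opening at its end, in the units of the state.
- read_state(): the state, without advancing time (a new reading comes with each control period).
- capture(name): name is "scene" or "top"; returns a dict with "pixels" (400x640x3 uint8, red, green, blue), "vertical_fov" (degrees; the focal length in pixels is half the picture's height over the tangent of half this angle, whatever the lens; pixels are square), "cx", "cy" (the principal point, pixels), "dist" ([k1, k2, p1, p2, k3] as OpenCV has them; the pictures are not rectified), "rvec" (rotation vector, rad) and "tvec" (3), from world to camera coordinates, as OpenCV has them. Camera axes: x right, y down, z forward; pixel columns grow to the right and rows downward; lengths in m; the calibration is good to about 2 mm. A picture is of the moment at which its call begins. There is no depth.
- hand_in(): hands the job in, once; it reports no verdict.
The state is a dict: "time_s": time; "joint_positions": joint angles; "qvel": joint speeds; "tau": joint torques, N m; "position": TCP position; "tcp_rot": TCP orientation; "force": force on the tool from outside, world axes, zero at the start; "moment": the same for the moment, N m; "opening": opening from 0.0 (shut) to 1.0 (fully open).
Only numpy, scipy, OpenCV 4.12 (cv2) and the standard library are available. Lean on these libraries where they do the work, as an engineer would, in place of code of your own. Each camera call takes 0.05 s, during which the arm holds its last target.

TASK

The dark serving slate with the three tarts is ready to go out, but it lies flat on the marble riser where nobody can get their fingers under it. Push it with the fingertips along the marble towards the robot's right, until its end stands out 45 mm past the riser's right-hand edge and is square to that edge, then take the hand away. Do not lift or tip the slate, do not touch or shift the tarts, and leave the other things where they stand.

Things in the scene. Friction and masses are not known exactly. Their poses are not given: they have to be found in the camera images.
- riser: Fixed plating riser: flat white marble top 320 (its x) by 460 (its y) by 20 mm, upper face 90 mm above the bench, on a stainless frame set 70 mm or more in from the right-hand edge. Origin at the centre of its footprint on the bench; z up; its -y axis points to the robot's right, square to the right-hand edge. May be turned up to 0.22 rad.
- riser_edge (a point): Middle of the riser's right-hand upper edge, at riser (0, -230, 90) mm; the edge runs along the riser's x axis.
- slate: Loose dark grey slate, a flat rectangle 120 (its x) by 220 (its y) by 8 mm, about 0.5 kg, lying on the marble. Origin at the centre of its underside; z up; its -y end goes out over the riser's right-hand edge. Starts 40 mm or more short of the edge, up to 0.3 rad out of square, with 60 mm or more of bare marble behind its +y end. Rearmost 25 mm of its top are free of tarts.
- slate_end (a point): Middle of the slate's -y end, on the underside, at slate (0, -110, 0) mm.
- slate_corner_near (a point): Corner of that end at slate (-60, -110, 0) mm (the one nearer the robot).
- slate_corner_far (a point): Corner of that end at slate (60, -110, 0) mm (the one farther from the robot).
- tart0: Loose round cream tart with red berries, 58 mm across, 35 mm high, 60 g, standing on the slate (nearest the -y end). Origin at the centre of its underside.
- tart1: Loose round cream tart with red berries, 58 mm across, 35 mm high, 60 g, standing on the slate (in the middle). Origin at the centre of its underside.
- tart2: Loose round cream tart with red berries, 58 mm across, 35 mm high, 60 g, standing on the slate (nearest the +y end). Origin at the centre of its underside.
- slate_spot0 (a point): Point on the slate's upper face at slate (0, -74, 8) mm; tart 0 starts within 6 mm of it.
- slate_spot1 (a point): Point on the slate's upper face at slate (0, -11, 8) mm; tart 1 starts within 6 mm of it.
- slate_spot2 (a point): Point on the slate's upper face at slate (0, 52, 8) mm; tart 2 starts within 6 mm of it.
- ramekin: White ceramic cup, 64 mm across, 42 mm high, loose, standing on the riser's strip farthest from the robot. Leave alone. Origin at the centre of its underside.
- ring: Steel pastry ring, 70 mm across, 40 mm high, loose, on the same far strip of the riser. Leave alone. Origin at the centre of its underside.
- squeeze: Clear squeeze bottle with a red cap, 56 mm across, 170 mm high, loose on the bench to the robot's left. Leave alone. Origin at the centre of its underside.
- palette: Palette knife with a black handle, about 310 mm long, lying loose on the bench to the robot's right. Leave alone. Origin on its underside near the front of the handle, blade to +x.
- jug: Clear plastic jug, 110 mm across, 150 mm high, handle to its +y, loose on the bench to the robot's left. Leave alone. Origin at the centre of its underside.
Mind the look-alikes: they are no part of the job. Leave any purple look-alike of the tart2 alone.

How it is judged:
By the outcome, as a careful person would: the job done as asked, in the order asked, and still so for the second after the job is handed in, with the robot touching nothing.
It also fails if it takes over 48 s, if anything falls off the work surface, if the arm or the gripper's body presses on something with over 40 N, if the wrist force passes 120 N, or if a joint passes its speed limit or range.

## Working session

There is one attempt and no reset: what is moved stays moved. The work goes in short steps, Python scripts to look and compute and a tool call to move; the robot and the scene stay as the last step left them, time stands still between calls to the robot, and variables do not carry over. Pictures are saved under pics/ and viewed, and the job is handed in when it is done.

Besides the shell and the picture viewer there is one more tool, called after "Request:" by a JSON object that holds its "method" and its "body". send_rows: Moves the arm, as the interface text tells. Its arguments: {"type":"object","properties":{"moves":{"type":"array","items":{"type":"number"}}},"required":["moves"]}

```bash
mkdir -p pics; cat > h.py <<'E'
import numpy as np, cv2
from rig import read_state, capture, hand_in
def K(c):
    f=200/np.tan(np.radians(c["vertical_fov"])/2)
    return np.array([[f,0,c["cx"]],[0,f,c["cy"]],[0,0,1.]])
def cap(name,fn):
    c=capture(name); cv2.imwrite('pics/'+fn,c["pixels"][:,:,::-1]); 
    np.save('pics/'+fn+'.npy',c,allow_pickle=True); return c
def load(fn): return np.load('pics/'+fn+'.npy',allow_pickle=True).item()
def p2w(c,uv,z):
    uv=np.array(uv,float).reshape(-1,1,2)
    n=cv2.undistortPoints(uv,K(c),np.array(c["dist"],float)).reshape(-1,2)
    R=cv2.Rodrigues(np.array(c["rvec"],float))[0]; t=np.array(c["tvec"],float).ravel()
    C=-R.T@t; d=np.c_[n,np.ones(len(n))]@R
    return C+d*((z-C[2])/d[:,2])[:,None]
def w2p(c,P):
    return cv2.projectPoints(np.array(P,float).reshape(-1,1,3),np.array(c["rvec"],float),np.array(c["tvec"],float),K(c),np.array(c["dist"],float))[0].reshape(-1,2)
E
python3 - <<'E'
from h import *
for n in("scene","top"):
    c=cap(n,n+"0.png"); print(n,c["vertical_fov"],c["cx"],c["cy"],c["dist"],c["rvec"],c["tvec"])
print(read_state())
E
```

```text
scene 43.82797721988051 323.56904608625575 209.06980955101088 [0.02041479 0.         0.         0.         0.        ] [ 2.20554325  1.04957326 -0.38505913] [-0.34505663 -0.22756781  1.6976222 ]
top 45.08642202601976 313.8565367636909 202.07368620113735 [0.01877144 0.         0.         0.         0.        ] [ 2.21146756 -2.1675916   0.07411555] [-0.02123509  0.51733696  1.54955751]
{'time_s': 0.1, 'joint_positions': array([-8.12745781e+01,  3.02755270e+01,  8.21481428e+01, -6.53018860e-04,
        6.76876319e+01, -1.02294964e+01]), 'qvel': array([-0.06202745, -0.0715821 , -0.18757497, -0.05829512, -0.00276838,
        0.01918358]), 'tau': array([-6.38520723e-04, -4.40984023e+01, -1.77151197e+01,  6.35001669e-02,
        5.34179772e-02, -3.76233982e-05]), 'position': array([ 0.20290613, -0.59038771,  0.18275431]), 'tcp_rot': array([[ 9.45773090e-01,  3.24827907e-01, -3.05110138e-04],
       [ 3.24827878e-01, -9.45771203e-01,  1.91849817e-03],
       [ 3.34617363e-04, -1.91357222e-03, -9.99998113e-01]]), 'force': array([ 0.29277982, -0.08426786, -0.0311582 ]), 'moment': array([-0.01061683, -0.03697309,  0.05524402]), 'opening': 0.9991441155595505}
```

View pics/scene0.png

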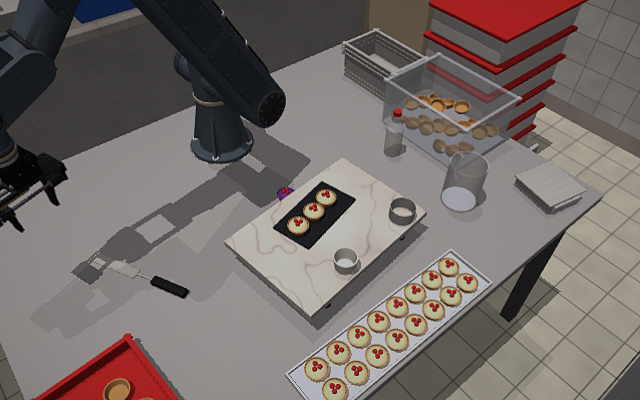

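View pics/top0.png

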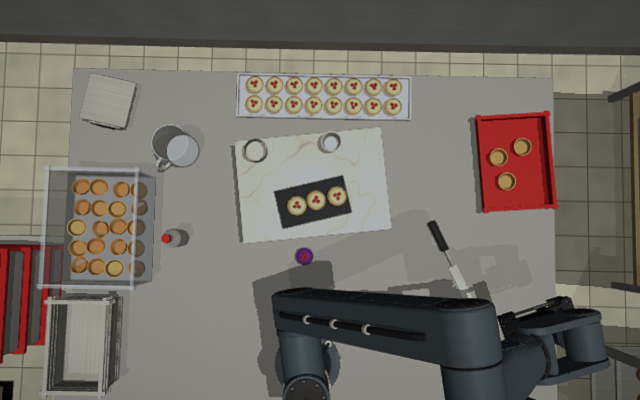

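The scene view shows the slate with three tarts at about (313,213) on the marble. In the top view the riser's corners are near (235,142), (381,128), (391,229) and (243,242), with the slate centred at about (313,202). The purple look-alike tart stands on the bench at (304,256), in front of the riser. I'll enlarge the top view to read the corners.

```bash
python3 - <<'E'
from h import *
a=cv2.imread('pics/top0.png')[115:265,220:405]
cv2.imwrite('pics/top0c.png',cv2.resize(a,None,fx=4,fy=4,interpolation=cv2.INTER_CUBIC))
E
```

```text
(no output)
```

View pics/top0c.png

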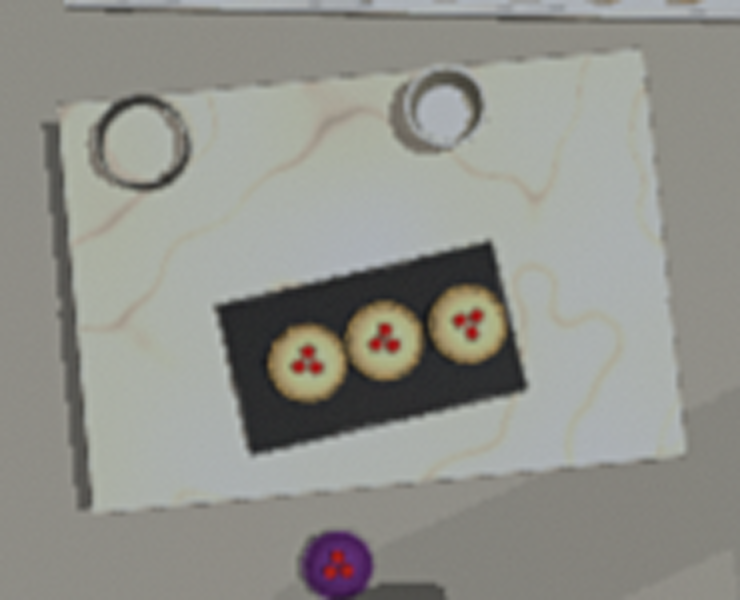

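```bash
cat >> h.py <<'E'
def fit_edges(c,guess_uv,lab="",N=60,hw=4,trim=.12):
    """refine quad corners: for each side, sample across, max gradient, line fit"""
    g=cv2.cvtColor(c["pixels"],cv2.COLOR_RGB2GRAY).astype(np.float32); q=np.array(guess_uv,float); L=[]
    for i in range(4):
        a,b=q[i],q[(i+1)%4]; d=(b-a)/np.linalg.norm(b-a); n=np.array([-d[1],d[0]]); pts=[]
        s=np.arange(-hw,hw+.01,.1)
        for t in np.linspace(trim,1-trim,N):
            p=a+(b-a)*t; l=(p+n*s[:,None]).astype(np.float32)
            v=cv2.remap(g,l[:,0].reshape(1,-1),l[:,1].reshape(1,-1),cv2.INTER_LINEAR).ravel()
            gr=np.abs(np.convolve(v,np.r_[np.ones(8),-np.ones(8)],'valid')); k=np.argmax(gr)
            w=gr[max(0,k-8):k+9]; kk=(w*np.arange(max(0,k-8),max(0,k-8)+len(w))).sum()/w.sum()
            pts.append(p+n*(s[0]+.1*(kk+7.5)))
        pts=np.array(pts,np.float32); vx,vy,x,y=cv2.fitLine(pts,cv2.DIST_HUBER,0,.01,.001).ravel()
        # reject and refit
        r=np.abs((pts[:,0]-x)*-vy+(pts[:,1]-y)*vx); pts2=pts[r<np.median(r)*3+.1]
        vx,vy,x,y=cv2.fitLine(pts2,cv2.DIST_L2,0,.01,.001).ravel(); L.append((vx,vy,x,y,len(pts2)))
    out=[]
    for i in range(4):
        a=L[i-1];b=L[i]
        A=np.array([[a[0],-b[0]],[a[1],-b[1]]]); t=np.linalg.solve(A,[b[2]-a[2],b[3]-a[3]])
        out.append([a[2]+t[0]*a[0],a[3]+t[0]*a[1]])
    return np.array(out),[l[4] for l in L]
def rectpose(P,wx,wy):
    """P corners order: (+x,+y),(+x,-y),(-x,-y),(-x,+y) -> centre,angle,resid"""
    M=np.array([[1,1],[1,-1],[-1,-1],[-1,1]])*[wx/2,wy/2]; Q=P[:,:2]; cc=Q.mean(0)
    H=M.T@(Q-cc); th=np.arctan2(H[0,1]-H[1,0],H[0,0]+H[1,1]); R=np.array([[np.cos(th),-np.sin(th)],[np.sin(th),np.cos(th)]])
    return cc,th,Q-(cc+M@R.T)
E
python3 - <<'E'
from h import *
c=load('top0.png')
f=lambda l:[((x+.5)/4-.5+220,(y+.5)/4-.5+115) for x,y in l]
S=f([(217,304),(491,241),(527,388),(251,454)]); Rr=f([(57,103),(642,50),(687,455),(92,513)])
for nm,q,z,wx,wy in(("slate",S,.098,.12,.22),("riser",Rr,.09,.32,.46)):
    e,n=fit_edges(c,q); print(nm,np.round(e,2).tolist(),n)
    P=p2w(c,e,z); print(np.round(P,4).tolist()); cc,th,r=rectpose(P,wx,wy); print(cc,np.degrees(th),np.round(r*1e3,1).tolist())
    print([np.linalg.norm(P[i]-P[i-1]).round(4) for i in range(4)])
T=p2w(c,f([(308,362),(384,340),(467,322)]),.098+.03); print(T)
print(p2w(c,f([(336,565)]),.03), p2w(c,f([(141,142),(440,110)]),.12))
E
```

```text
slate [[273.4700012207031, 190.86000061035156], [342.4800109863281, 174.72999572753906], [351.5299987792969, 211.99000549316406], [281.9599914550781, 228.49000549316406]] [60, 60, 60, 59]
[[0.5445, 0.1146, 0.098], [0.5989, -0.0975, 0.098], [0.4841, -0.1273, 0.098], [0.4291, 0.0856, 0.098]]
[ 0.51417764 -0.00615994] 14.403251296529156 [[-0.4, -0.7], [-0.7, 0.2], [0.7, 0.4], [0.4, 0.1]]
[np.float64(0.119), np.float64(0.219), np.float64(0.1186), np.float64(0.2198)]
riser [[233.8300018310547, 141.1300048828125], [380.0, 127.25], [390.8299865722656, 228.42999267578125], [242.83999633789062, 242.97000122070312]] [51, 60, 60, 60]
[[0.6984, 0.2427, 0.09], [0.7517, -0.213, 0.09], [0.4361, -0.25, 0.09], [0.3823, 0.2054, 0.09]]
[ 0.56712952 -0.00371824] 6.706566511772974 [[-0.8, -0.7], [-1.2, 0.5], [1.0, 0.8], [1.0, -0.7]]
[np.float64(0.3182), np.float64(0.4588), np.float64(0.3177), np.float64(0.4585)]
[[ 0.50014464  0.04117254  0.128     ]
 [ 0.51793854 -0.01583515  0.128     ]
 [ 0.5328373  -0.07828305  0.128     ]]
[[0.34367773 0.01845258 0.03      ]] [[ 0.66632777  0.17267648  0.12      ]
 [ 0.6957483  -0.05524592  0.12      ]]
```

Both fits match the given sizes to within about 1 mm. The slate sits at 14.4° and the riser at 6.7°, so the slate needs about 169 mm of push and a turn of -7.7°. I'll push with both fingertips on its back edge. First I move to a point above the marble behind the slate.

Request:
{"method": "send_rows", "body": {"moves": [0, 0, 4.3, 1.4, 3.6, 1, 0.3, 0, 0, 4.3, 1.4, 3.6, 1, 0.3, 0, 0, 4.3, 1.4, 3.6, 1, 0.3, 0, 0, 4.3, 1.4, 3.6, 1, 0.3, 0, 0, 4.3, 1.4, 3.6, 1, 0.3, 0, 0, 4.3, 1.4, 3.6, 1, 0.3, 0, 0, 4.3, 1.4, 3.6, 0, 0.3, 0, 0, 4.3, 1.4, 3.6, 0, 0.3, 0, 0, 4.3, 1.4, 3.6, 0, 0.3, 0, 0, 4.3, 1.4, 3.6, 0, 0.3, 0, 0, 4.3, 1.4, 3.6, 0, 0.3, 0, 0, 4.3, 1.4, 3.6, 0, 0.3, 0, 0, 4.3, 1.4, 3.6, 0, 0.3, 0, 0, 4.3, 1.4, 3.6, 0, 0.3, 0, 0, 4.3, 1.4, 3.6, 0, 0.3, 0, 0, 4.3, 1.4, 3.6, 0, 0.3, 0, 0, 4.3, 1.4, 3.6, 0, 0.3, 0, 0, 4.3, 1.4, 3.6, 0, 0.3, 0, 0, 4.3, 1.4, 3.6, 0, 0.3, 0, 0, 3.7, 1, 3.5, 0, 0.3]}}

```text
time_s: 2.1
position: [0.4794, 0.1296, 0.2434]
tcp_rot: [[-0.251, 0.968, -0.0], [0.968, 0.251, -0.0], [-0.0, -0.0, -1.0]]
force: [-0.1, -0.7, 0.1]
opening: 0.65
```

Request:
{"method": "send_rows", "body": {"moves": [0, 0, 0, 0, 0, 0, 0.3, 0, 0, 0, 0, 0, 0, 0.3, 0, 0, 0, 0, 0, 0, 0.3]}}

```text
time_s: 2.4
position: [0.4784, 0.1272, 0.2433]
tcp_rot: [[-0.247, 0.969, -0.001], [0.969, 0.247, -0.001], [-0.0, -0.001, -1.0]]
force: [0.5, -0.4, 0.1]
opening: 0.649
```

```bash
python3 - <<'E'
from h import *
s=read_state(); R=s["tcp_rot"]; print(s["time_s"],s["position"],np.degrees(np.arctan2(R[1,1],R[0,1])),R[:,2],s["force"],s["opening"],s["joint_positions"])
cap("scene","scene1.png");cap("top","top1.png")
E
```

```text
2.4 [0.478372   0.12719966 0.24331786] 14.304444198364795 [-1.16183695e-03 -5.29418675e-04 -9.99999185e-01] [ 0.5259769  -0.35252698  0.07400583] 0.6492951368864156 [ 1.95200049e+00  1.59758143e+01  9.58965551e+01 -3.02097536e-02
  6.81951963e+01 -1.23412140e+01]
```

View pics/scene1.png

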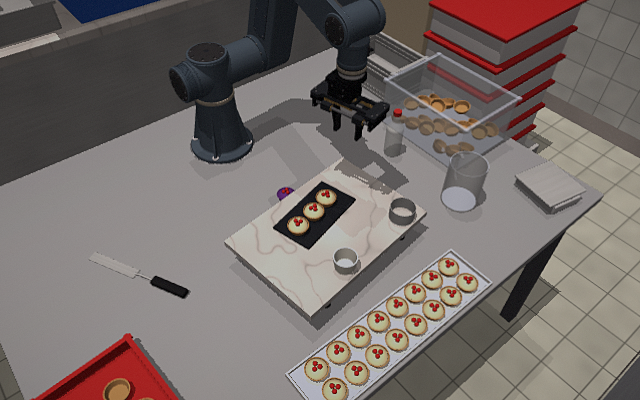

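View pics/top1.png

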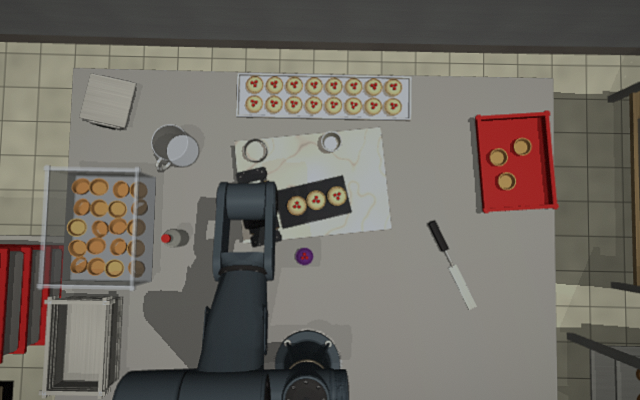

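The fingers hang behind the slate's +y end, at about (255,205) in the top view, and are parallel to its edge. The next move lowers them, slowly at the end.

Request:
{"method": "send_rows", "body": {"moves": [0, 0, 0, 0, 0, -1.5, 0.3, 0, 0, 0, 0, 0, -2, 0.3, 0, 0, 0, 0, 0, -2, 0.3, 0, 0, 0, 0, 0, -2, 0.3, 0, 0, 0, 0, 0, -2, 0.3, 0, 0, 0, 0, 0, -1.5, 0.3, 0, 0, 0, 0, 0, -1, 0.3, 0, 0, 0, 0, 0, -1, 0.3, 0, 0, 0, 0, 0, -0.5, 0.3, 0, 0, 0, 0, 0, -0.5, 0.3, 0, 0, 0, 0, 0, -0.3, 0.3, 0, 0, 0, 0, 0, -0.2, 0.3, 0, 0, 0, 0, 0, 0, 0.3, 0, 0, 0, 0, 0, 0, 0.3, 0, 0, 0, 0, 0, 0, 0.3]}}

```text
time_s: 4.0
position: [0.4793, 0.128, 0.0989]
tcp_rot: [[-0.248, 0.969, 0.001], [0.969, 0.248, 0.0], [-0.0, 0.001, -1.0]]
force: [-0.3, 1.0, 0.1]
opening: 0.653
```

```bash
python3 - <<'E'
from h import *
s=read_state(); R=s["tcp_rot"]; print(s["time_s"],s["position"],np.degrees(np.arctan2(R[1,1],R[0,1])),R[:,2],s["force"],s["opening"])
c=cap("scene","scene2.png")
a=c["pixels"][150:270,230:390,::-1]; cv2.imwrite('pics/scene2c.png',cv2.resize(a,None,fx=5,fy=5,interpolation=cv2.INTER_CUBIC))
E
```

```text
4.0 [0.47925243 0.12797902 0.09890395] 14.359648247526769 [ 6.28343467e-04  2.28269020e-05 -9.99999802e-01] [-0.32702321  0.99587154  0.14615996] 0.6533980330965699
```

View pics/scene2c.png

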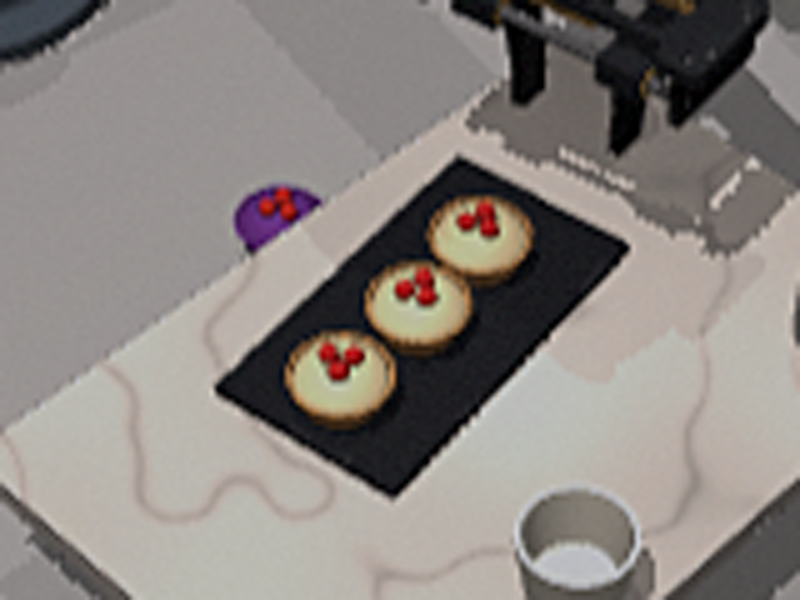

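The crop shows both fingers (530,95 and 630,140 in the crop) just above the marble, clear of the slate and tarts. I'll go down 5 mm more, then approach slowly.

Request:
{"method": "send_rows", "body": {"moves": [0, 0, 0, 0, 0, -0.3, 0.3, 0, 0, 0, 0, 0, -0.2, 0.3, 0, 0, 0, 0, 0, 0, 0.3, 0, 0, 0, 0, 0, 0, 0.3]}}

```text
time_s: 4.45
position: [0.4789, 0.1279, 0.0935]
tcp_rot: [[-0.248, 0.969, -0.0], [0.969, 0.248, 0.0], [0.0, -0.0, -1.0]]
force: [0.1, -0.9, -0.6]
opening: 0.648
```

```bash
python3 - <<'E'
from h import *
for _ in range(2):
    c=cap("scene","scene3.png")
    s=read_state(); print(s["time_s"],s["position"],s["force"])
a=c["pixels"][140:220,290:410,::-1]; cv2.imwrite('pics/scene3c.png',cv2.resize(a,None,fx=6,fy=6,interpolation=cv2.INTER_CUBIC))
E
```

```text
4.5 [0.47902178 0.12793595 0.09358613] [-0.25465379 -0.26857513  0.09081194]
4.55 [0.47904097 0.12791422 0.09361473] [-0.36108509  0.47468378  0.07067162]
```

View pics/scene3c.png

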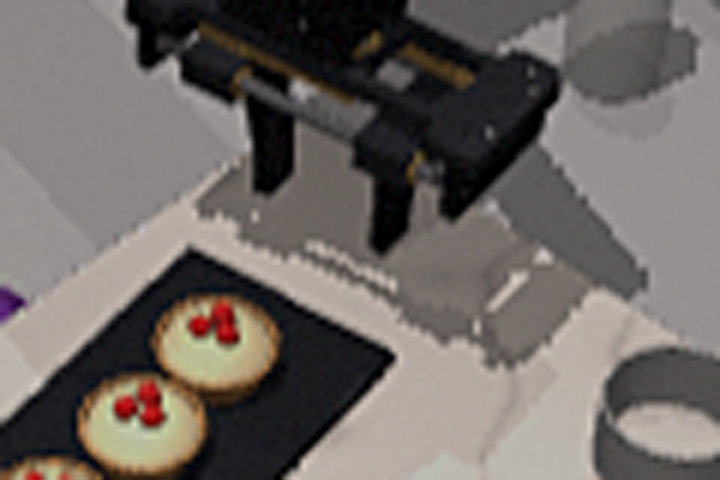

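Force is near zero, the tip is at z = 93.6 mm, and the gap to the slate is about 19 mm. I'll approach slowly until contact.

Request:
{"method": "send_rows", "body": {"moves": [0, 0, 0, 0.1, -0.4, 0, 0.3, 0, 0, 0, 0.1, -0.4, 0, 0.3, 0, 0, 0, 0.1, -0.4, 0, 0.3, 0, 0, 0, 0.05, -0.2, 0, 0.3, 0, 0, 0, 0.05, -0.2, 0, 0.3, 0, 0, 0, 0.05, -0.2, 0, 0.3, 0, 0, 0, 0.05, -0.2, 0, 0.3, 0, 0, 0, 0.05, -0.2, 0, 0.3]}}

```text
time_s: 5.35
position: [0.4845, 0.1058, 0.0937]
tcp_rot: [[-0.248, 0.969, -0.0], [0.969, 0.248, 0.0], [0.0, -0.0, -1.0]]
force: [-0.3, -0.8, -0.3]
opening: 0.649
```

```bash
python3 - <<'E'
from h import *
c=cap("scene","scene4.png")
s=read_state(); print(s["time_s"],s["position"],s["force"])
a=c["pixels"][140:220,270:390,::-1]; cv2.imwrite('pics/scene4c.png',cv2.resize(a,None,fx=6,fy=6,interpolation=cv2.INTER_CUBIC))
E
```

```text
5.4 [0.48469393 0.10552662 0.09365409] [-0.0464207  -0.35351036 -0.71608589]
```

View pics/scene4c.png

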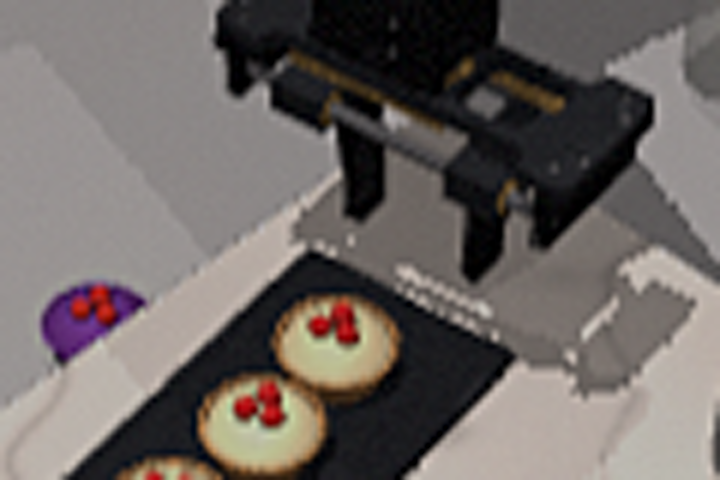

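```bash
python3 - <<'E'
from h import *
c=load('scene4.png'); s=read_state(); p=s["position"]; y=s["tcp_rot"][:,1];x=s["tcp_rot"][:,0]
o=np.array([270,140])
f=lambda P:np.round((w2p(c,P)-o+.5)*6-.5,1).tolist()
print("tcp",f([p]), "finger inner/outer tips", f([p+y*.0285,p+y*.043,p-y*.0285,p-y*.043]))
q=[[0.5445,0.1146,0.098],[0.5989,-0.0975,0.098],[0.4841,-0.1273,0.098],[0.4291,0.0856,0.098]]
print("slate",f(q))
im=cv2.imread('pics/scene4c.png')
pts=[p+y*.0285,p+y*.043,p-y*.0285,p-y*.043]
for P in pts: cv2.circle(im,tuple(int(v) for v in f([P])[0]),3,(0,255,0),-1)
for P in q: cv2.circle(im,tuple(int(v) for v in f([P])[0]),3,(0,0,255),-1)
cv2.imwrite('pics/s4o.png',im)
E
```

```text
tcp [[419.6, 294.3]] finger inner/outer tips [[468.8, 320.2], [494.1, 333.5], [371.1, 268.9], [346.8, 256.1]]
slate [[517.9, 350.5], [234.1, 647.4], [20.7, 520.6], [313.8, 242.2]]
```

View pics/s4o.png

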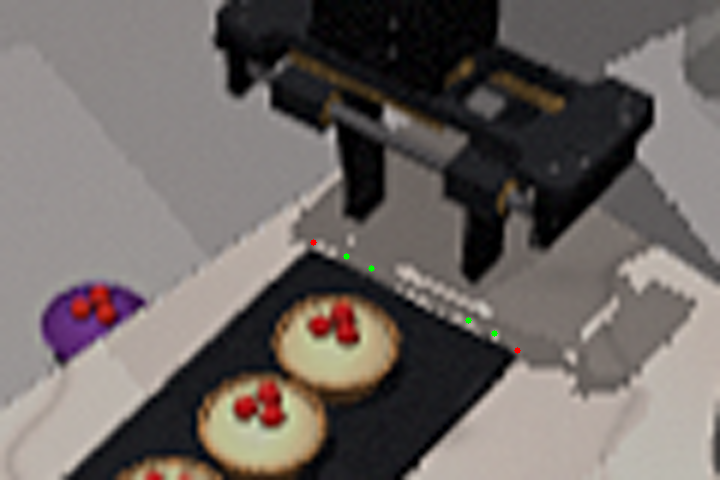

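```bash
python3 - <<'E'
from h import *
def go(fn,p,yaw,h,box,k,out):
    c=load(fn); p=np.array(p); y=np.array([np.cos(yaw),np.sin(yaw),0]); u0,v0,u1,v1=box
    im=cv2.resize(c["pixels"][v0:v1,u0:u1,::-1],None,fx=k,fy=k,interpolation=cv2.INTER_CUBIC)
    for dz,col in((0,(0,255,0)),(.02,(255,255,0)),(.07,(0,0,255))):
      for s in(-1,1):
       for d in (0,.015):
        u=w2p(c,[p+s*y*(h+d)+[0,0,dz]])[0]; q=((u-[u0,v0]+.5)*k-.5); cv2.circle(im,tuple(int(v) for v in q),2,col,-1)
    cv2.imwrite('pics/'+out,im)
go('scene0.png',[.2029,-.5904,.1828],np.radians(-71.05),.0435,(0,140,80,240),6,'o0.png')
go('scene1.png',[.4784,.1272,.2433],np.radians(14.3),.0285,(290,60,410,160),6,'o1.png')
go('top1.png',[.4784,.1272,.2433],np.radians(14.3),.0285,(210,150,310,250),6,'o2.png')
a=cv2.imread('pics/o0.png');b=cv2.imread('pics/o1.png'); h=max(a.shape[0],b.shape[0])
pad=lambda m:cv2.copyMakeBorder(m,0,h-m.shape[0],0,0,cv2.BORDER_CONSTANT)
m=np.hstack([pad(a),pad(b)]); cv2.imwrite('pics/o01.png',cv2.resize(m,None,fx=.66,fy=.66,interpolation=cv2.INTER_AREA)); print(m.shape)
E
```

```text
(600, 1200, 3)
```

View pics/o01.png

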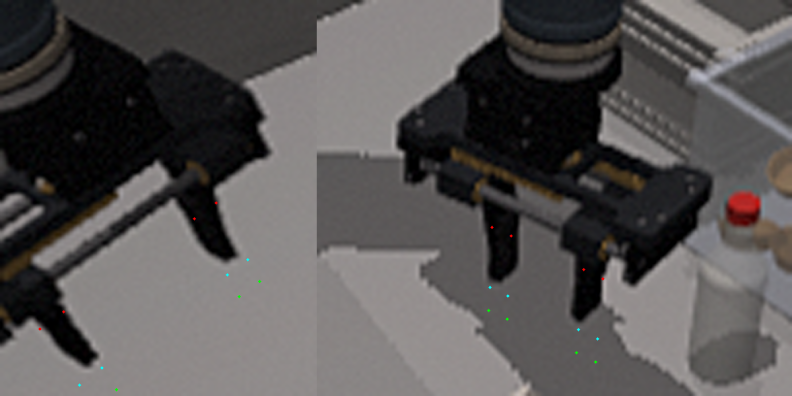

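View pics/o2.png

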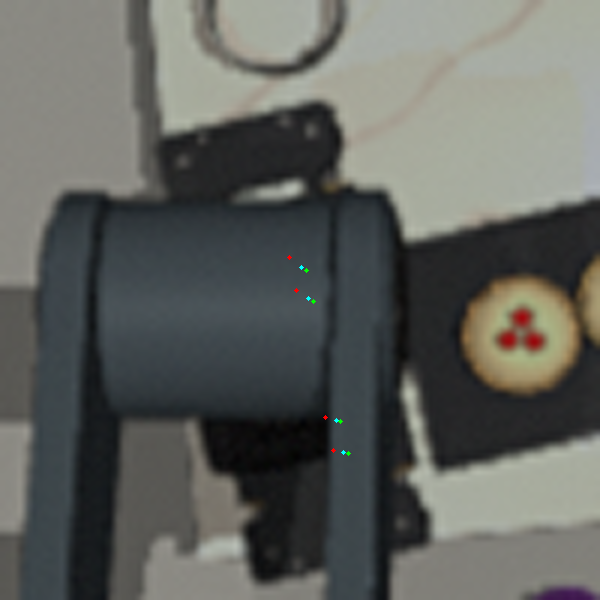

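The overlay shows the fingertips (scene4c: 365,215 and 480,275) about 50 crop px above where the reported TCP projects. That puts the real tips roughly 28 mm higher than reported, and no contact force was felt. Pushing forward now could hit a tart, so I back off and probe downwards gently over bare marble.

Request:
{"method": "send_rows", "body": {"moves": [0, 0, 0, -0.25, 1, 0, 0.3, 0, 0, 0, -0.25, 1, 0, 0.3, 0, 0, 0, -0.25, 1, 0, 0.3, 0, 0, 0, 0, 0, -0.1, 0.3, 0, 0, 0, 0, 0, -0.1, 0.3, 0, 0, 0, 0, 0, -0.1, 0.3, 0, 0, 0, 0, 0, 0, 0.3]}}

```text
time_s: 6.1
position: [0.477, 0.1357, 0.0905]
tcp_rot: [[-0.248, 0.969, -0.0], [0.969, 0.248, -0.0], [-0.0, -0.0, -1.0]]
force: [0.6, -0.7, -0.7]
opening: 0.653
```

Request:
{"method": "send_rows", "body": {"moves": [0, 0, 0, 0, 0, -0.1, 0.3, 0, 0, 0, 0, 0, -0.1, 0.3]}}

```text
time_s: 6.3
position: [0.4772, 0.1357, 0.0886]
tcp_rot: [[-0.247, 0.969, 0.0], [0.969, 0.247, -0.0], [-0.0, 0.0, -1.0]]
force: [1.1, -0.6, -0.2]
opening: 0.651
```

Request:
{"method": "send_rows", "body": {"moves": [0, 0, 0, 0, 0, -0.1, 0.3, 0, 0, 0, 0, 0, -0.1, 0.3]}}

```text
time_s: 6.5
position: [0.477, 0.1358, 0.0865]
tcp_rot: [[-0.248, 0.969, -0.0], [0.969, 0.248, -0.0], [-0.0, -0.0, -1.0]]
force: [0.0, -0.2, -0.7]
opening: 0.65
```

The reported height is now 86.5 mm, below the marble's 90 mm, with no force, so the reported z is low. I'll carry on probing in careful steps.

Request:
{"method": "send_rows", "body": {"moves": [0, 0, 0, 0, 0, -0.2, 0.3, 0, 0, 0, 0, 0, -0.2, 0.3, 0, 0, 0, 0, 0, -0.2, 0.3, 0, 0, 0, 0, 0, -0.2, 0.3, 0, 0, 0, 0, 0, 0, 0.3]}}

```text
time_s: 7.0
position: [0.4768, 0.1359, 0.0783]
tcp_rot: [[-0.248, 0.969, -0.001], [0.969, 0.248, -0.0], [0.0, -0.001, -1.0]]
force: [0.5, 0.4, 0.3]
opening: 0.652
```

```bash
python3 - <<'E'
from h import *
c=cap("scene","scene5.png")
s=read_state(); print(s["time_s"],s["position"],s["force"])
p=s["position"]; y=s["tcp_rot"][:,1]; o=np.array([280,140])
im=cv2.resize(c["pixels"][140:220,280:400,::-1],None,fx=6,fy=6,interpolation=cv2.INTER_CUBIC)
for dz in(0,.02,.028):
  for sg in(-1,1):
    u=(w2p(c,[p+sg*y*.036+[0,0,dz]])[0]-o+.5)*6-.5; cv2.circle(im,tuple(int(v) for v in u),3,(0,255,0),-1)
cv2.imwrite('pics/scene5c.png',im)
E
```

```text
7.05 [0.47686903 0.13591296 0.07845917] [-0.3280605   0.71963498 -0.36319904]
```

View pics/scene5c.png

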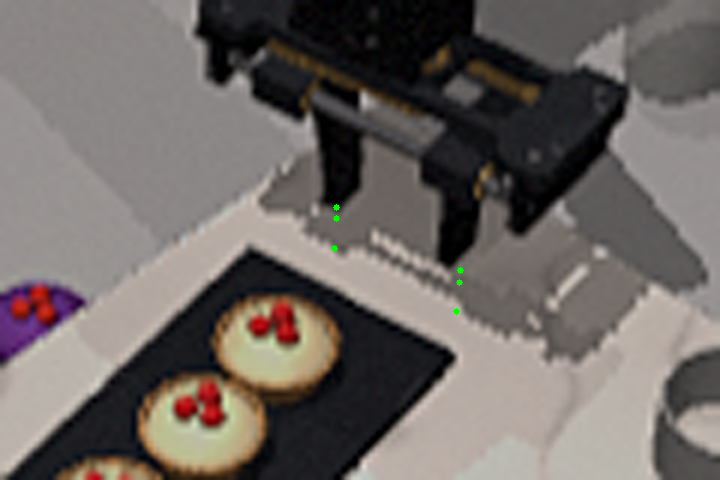

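The tips are still about 31 mm above the reported point. Continuing down.

Request:
{"method": "send_rows", "body": {"moves": [0, 0, 0, 0, 0, -0.2, 0.3, 0, 0, 0, 0, 0, -0.2, 0.3, 0, 0, 0, 0, 0, -0.2, 0.3, 0, 0, 0, 0, 0, -0.2, 0.3, 0, 0, 0, 0, 0, -0.2, 0.3, 0, 0, 0, 0, 0, 0, 0.3]}}

```text
time_s: 7.65
position: [0.4768, 0.1359, 0.0683]
tcp_rot: [[-0.248, 0.969, -0.001], [0.969, 0.248, -0.0], [0.0, -0.001, -1.0]]
force: [-0.1, 0.5, 0.1]
opening: 0.652
```

Request:
{"method": "send_rows", "body": {"moves": [0, 0, 0, 0, 0, -0.1, 0.3, 0, 0, 0, 0, 0, -0.1, 0.3, 0, 0, 0, 0, 0, 0, 0.3]}}

```text
time_s: 7.95
position: [0.477, 0.1359, 0.0666]
tcp_rot: [[-0.248, 0.969, -0.0], [0.969, 0.248, 0.0], [0.0, -0.0, -1.0]]
force: [-0.2, 0.0, -0.4]
opening: 0.647
```

Request:
{"method": "send_rows", "body": {"moves": [0, 0, 0, 0, 0, -0.1, 0.3, 0, 0, 0, 0, 0, -0.1, 0.3, 0, 0, 0, 0, 0, 0, 0.3]}}

```text
time_s: 8.25
position: [0.4769, 0.1359, 0.0645]
tcp_rot: [[-0.248, 0.969, -0.0], [0.969, 0.248, -0.0], [0.0, -0.0, -1.0]]
force: [0.9, -0.4, -1.0]
opening: 0.648
```

```bash
python3 - <<'E'
from h import *
c=cap("scene","scene6.png")
s=read_state(); print(s["time_s"],s["position"],s["force"])
p=s["position"]; y=s["tcp_rot"][:,1]; o=np.array([280,140])
im=cv2.resize(c["pixels"][140:220,280:400,::-1],None,fx=6,fy=6,interpolation=cv2.INTER_CUBIC)
for z in(.09,):
  for sg in(-1,1):
    u=(w2p(c,[[*(p+sg*y*.036)[:2],z]])[0]-o+.5)*6-.5; cv2.circle(im,tuple(int(v) for v in u),3,(0,255,0),-1)
cv2.imwrite('pics/scene6c.png',im)
E
```

```text
8.3 [0.47695607 0.13591397 0.06459153] [ 0.76767274 -0.04390923 -0.5764564 ]
```

View pics/scene6c.png

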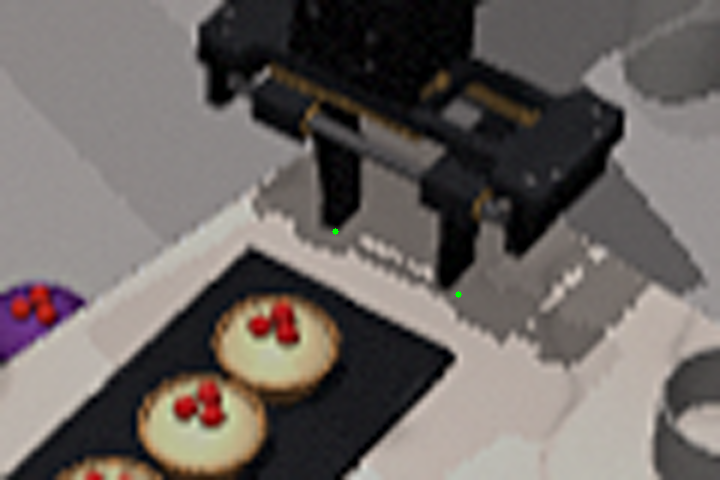

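The tips now look about 3–4 mm above the marble. I'll probe for touch in 1 mm steps.

Request:
{"method": "send_rows", "body": {"moves": [0, 0, 0, 0, 0, -0.1, 0.3, 0, 0, 0, 0, 0, 0, 0.3]}}

```text
time_s: 8.5
position: [0.477, 0.1359, 0.0635]
tcp_rot: [[-0.248, 0.969, -0.0], [0.969, 0.248, -0.0], [0.0, -0.0, -1.0]]
force: [-1.0, -0.6, -0.3]
opening: 0.651
```

Request:
{"method": "send_rows", "body": {"moves": [0, 0, 0, 0, 0, -0.1, 0.3, 0, 0, 0, 0, 0, 0, 0.3]}}

```text
time_s: 8.7
position: [0.4769, 0.1359, 0.0625]
tcp_rot: [[-0.248, 0.969, -0.0], [0.969, 0.248, -0.0], [0.0, -0.0, -1.0]]
force: [-0.2, -0.2, -0.6]
opening: 0.648
```

Request:
{"method": "send_rows", "body": {"moves": [0, 0, 0, 0, 0, -0.1, 0.3, 0, 0, 0, 0, 0, 0, 0.3]}}

```text
time_s: 8.9
position: [0.4769, 0.1359, 0.0615]
tcp_rot: [[-0.248, 0.969, -0.0], [0.969, 0.248, 0.0], [0.0, -0.0, -1.0]]
force: [0.8, -0.3, 0.5]
opening: 0.65
```

Request:
{"method": "send_rows", "body": {"moves": [0, 0, 0, 0, 0, -0.1, 0.3, 0, 0, 0, 0, 0, 0, 0.3]}}

```text
time_s: 9.1
position: [0.4769, 0.1359, 0.0605]
tcp_rot: [[-0.248, 0.969, -0.0], [0.969, 0.248, -0.0], [0.0, -0.0, -1.0]]
force: [-0.1, -0.3, 0.7]
opening: 0.651
```

Request:
{"method": "send_rows", "body": {"moves": [0, 0, 0, 0, 0, -0.1, 0.3, 0, 0, 0, 0, 0, 0, 0.3]}}

```text
time_s: 9.3
position: [0.4769, 0.1359, 0.0595]
tcp_rot: [[-0.248, 0.969, -0.0], [0.969, 0.248, -0.0], [0.0, -0.0, -1.0]]
force: [0.2, 0.8, 0.1]
opening: 0.653
```

```bash
python3 - <<'E'
from h import *
c=cap("scene","scene7.png")
s=read_state(); print(s["time_s"],s["position"],s["force"])
p=s["position"]; y=s["tcp_rot"][:,1]; o=np.array([310,150])
im=cv2.resize(c["pixels"][150:210,310:380,::-1],None,fx=10,fy=10,interpolation=cv2.INTER_CUBIC)
for z in(.09,):
  for sg in(-1,1):
    u=(w2p(c,[[*(p+sg*y*.036)[:2],z]])[0]-o+.5)*10-.5; cv2.circle(im,tuple(int(v) for v in u),3,(0,255,0),-1)
cv2.imwrite('pics/scene7c.png',im)
E
```

```text
9.35 [0.47696392 0.13590199 0.05958202] [-0.68315964  0.32039954  0.83608326]
```

View pics/scene7c.png

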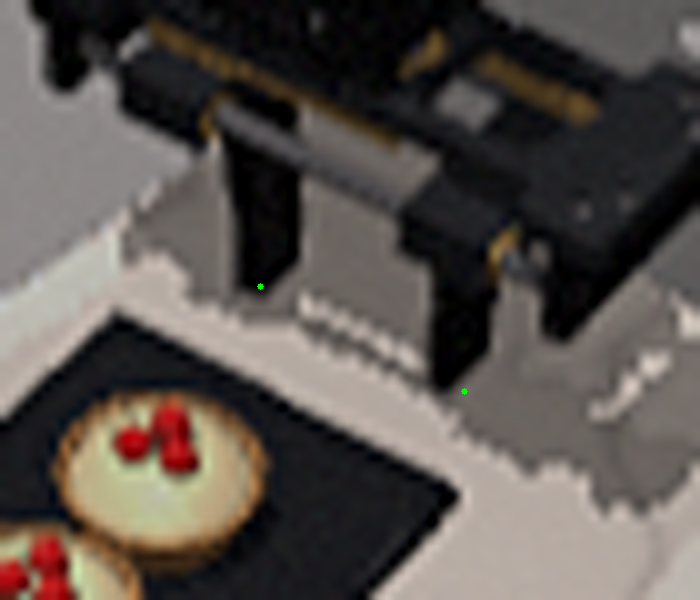

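Request:
{"method": "send_rows", "body": {"moves": [0, 0, 0, 0, 0, -0.1, 0.3, 0, 0, 0, 0, 0, 0, 0.3]}}

```text
time_s: 9.55
position: [0.4769, 0.1359, 0.0586]
tcp_rot: [[-0.248, 0.969, -0.0], [0.969, 0.248, -0.0], [0.0, -0.0, -1.0]]
force: [-0.1, 0.0, -0.0]
opening: 0.648
```

Request:
{"method": "send_rows", "body": {"moves": [0, 0, 0, 0, 0, -0.1, 0.3, 0, 0, 0, 0, 0, 0, 0.3]}}

```text
time_s: 9.75
position: [0.4769, 0.1359, 0.0575]
tcp_rot: [[-0.248, 0.969, -0.0], [0.969, 0.248, 0.0], [0.0, -0.0, -1.0]]
force: [-0.3, -0.1, 0.3]
opening: 0.651
```

Request:
{"method": "send_rows", "body": {"moves": [0, 0, 0, 0, 0, -0.1, 0.3, 0, 0, 0, 0, 0, 0, 0.3]}}

```text
time_s: 9.95
position: [0.4769, 0.1359, 0.0565]
tcp_rot: [[-0.248, 0.969, -0.0], [0.969, 0.248, -0.0], [0.0, -0.0, -1.0]]
force: [-0.8, -0.4, -0.7]
opening: 0.652
```

Request:
{"method": "send_rows", "body": {"moves": [0, 0, 0, 0, 0, -0.1, 0.3, 0, 0, 0, 0, 0, 0, 0.3]}}

```text
time_s: 10.15
position: [0.4769, 0.1359, 0.0555]
tcp_rot: [[-0.248, 0.969, -0.0], [0.969, 0.248, -0.0], [0.0, -0.0, -1.0]]
force: [0.3, 0.7, -0.0]
opening: 0.648
```

```bash
python3 - <<'E'
from h import *
c=cap("scene","scene8.png")
s=read_state(); print(s["time_s"],s["position"],s["force"])
p=s["position"]; y=s["tcp_rot"][:,1]; o=np.array([310,150])
im=cv2.resize(c["pixels"][150:210,310:380,::-1],None,fx=10,fy=10,interpolation=cv2.INTER_CUBIC)
for z in(.09,):
  for sg in(-1,1):
    u=(w2p(c,[[*(p+sg*y*.036)[:2],z]])[0]-o+.5)*10-.5; cv2.circle(im,tuple(int(v) for v in u),3,(0,255,0),-1)
cv2.imwrite('pics/scene8c.png',im)
E
```

```text
10.2 [0.47696711 0.13590674 0.05558532] [ 0.0971268  -0.65542496 -0.31762005]
```

View pics/scene8c.png

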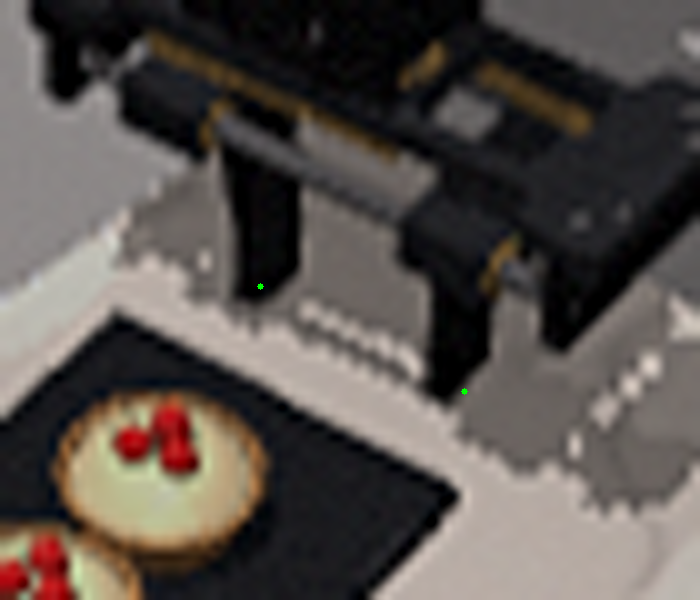

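```bash
python3 - <<'E'
from h import *
c=load('scene8.png'); s=read_state(); p=s["position"]; x=s["tcp_rot"][:,0];y=s["tcp_rot"][:,1]; o=np.array([310,150])
for z in(.09,.095):
  for sg in(1,-1):
    print(z,sg,[(np.round((w2p(c,[[*(p+sg*y*a+x*b)[:2],z]])[0]-o+.5)*10-.5).tolist()) for a in(.0285,.0435) for b in(-.0095,.0095)])
E
```

```text
0.09 1 [[424.0, 399.0], [461.0, 362.0], [467.0, 422.0], [504.0, 384.0]]
0.09 -1 [[262.0, 315.0], [300.0, 279.0], [220.0, 293.0], [258.0, 257.0]]
0.095 1 [[425.0, 387.0], [462.0, 350.0], [469.0, 410.0], [505.0, 372.0]]
0.095 -1 [[263.0, 303.0], [300.0, 267.0], [221.0, 281.0], [258.0, 245.0]]
```

The corner fit says the tips are still about 4–8 mm up. Continuing the probe.

Request:
{"method": "send_rows", "body": {"moves": [0, 0, 0, 0, 0, -0.1, 0.3, 0, 0, 0, 0, 0, -0.1, 0.3]}}

```text
time_s: 10.4
position: [0.477, 0.1359, 0.0536]
tcp_rot: [[-0.248, 0.969, 0.0], [0.969, 0.248, 0.0], [-0.0, 0.0, -1.0]]
force: [0.5, 0.7, -0.8]
opening: 0.649
```

Request:
{"method": "send_rows", "body": {"moves": [0, 0, 0, 0, 0, -0.1, 0.3, 0, 0, 0, 0, 0, 0, 0.3]}}

```text
time_s: 10.6
position: [0.4769, 0.1359, 0.0525]
tcp_rot: [[-0.248, 0.969, -0.0], [0.969, 0.248, -0.0], [0.0, -0.0, -1.0]]
force: [-0.1, -0.3, 0.2]
opening: 0.652
```

Request:
{"method": "send_rows", "body": {"moves": [0, 0, 0, 0, 0, -0.1, 0.3, 0, 0, 0, 0, 0, 0, 0.3]}}

```text
time_s: 10.8
position: [0.477, 0.1359, 0.0516]
tcp_rot: [[-0.248, 0.969, 0.0], [0.969, 0.248, 0.0], [0.0, 0.0, -1.0]]
force: [0.2, 0.1, 0.3]
opening: 0.65
```

Request:
{"method": "send_rows", "body": {"moves": [0, 0, 0, 0, 0, -0.1, 0.3, 0, 0, 0, 0, 0, 0, 0.3]}}

```text
time_s: 11.0
position: [0.4771, 0.1359, 0.0515]
tcp_rot: [[-0.248, 0.969, 0.0], [0.969, 0.248, -0.0], [-0.0, 0.0, -1.0]]
force: [0.2, -0.4, 7.6]
opening: 0.652
```

Contact came at 7.6 N with the reported z at 51.5 mm, so the marble (90 mm) reads as 51.5 mm and the tip sits 38.5 mm above the reported TCP. I'll raise 4.5 mm to put the tip about 3.5 mm above the marble, then approach the slate again.

Request:
{"method": "send_rows", "body": {"moves": [0, 0, 0, 0, 0, 0.25, 0.3, 0, 0, 0, 0, 0, 0.2, 0.3, 0, 0, 0, 0.1, -0.4, 0, 0.3, 0, 0, 0, 0.1, -0.4, 0, 0.3, 0, 0, 0, 0.1, -0.4, 0, 0.3, 0, 0, 0, 0.1, -0.4, 0, 0.3, 0, 0, 0, 0.05, -0.2, 0, 0.3, 0, 0, 0, 0.05, -0.2, 0, 0.3]}}

```text
time_s: 11.8
position: [0.482, 0.1156, 0.0551]
tcp_rot: [[-0.248, 0.969, -0.0], [0.969, 0.248, -0.0], [0.0, -0.0, -1.0]]
force: [-1.2, -0.6, 0.0]
opening: 0.651
```

```bash
python3 - <<'E'
from h import *
c=cap("scene","scene9.png")
s=read_state(); print(s["time_s"],s["position"],s["force"])
im=cv2.resize(c["pixels"][150:210,300:370,::-1],None,fx=10,fy=10,interpolation=cv2.INTER_CUBIC)
cv2.imwrite('pics/scene9c.png',im)
E
```

```text
11.85 [0.48216195 0.11542655 0.05508222] [ 0.91545243 -0.37817238  0.39600051]
```

View pics/scene9c.png

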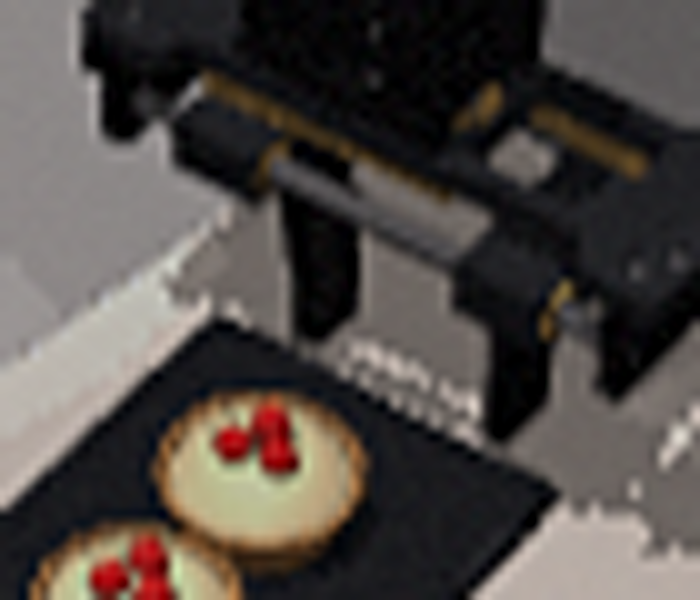

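The fingertips are beside the slate's back edge, tips at (315,335) and (500,435) in the crop, with a few mm of gap and below the level of its top. Next comes gentle contact.

Request:
{"method": "send_rows", "body": {"moves": [0, 0, 0, 0.05, -0.2, 0, 0.3, 0, 0, 0, 0.05, -0.2, 0, 0.3, 0, 0, 0, 0.05, -0.2, 0, 0.3, 0, 0, 0, 0.05, -0.2, 0, 0.3]}}

```text
time_s: 12.25
position: [0.4837, 0.1086, 0.0551]
tcp_rot: [[-0.247, 0.969, -0.001], [0.969, 0.247, 0.001], [0.001, -0.0, -1.0]]
force: [-0.6, 2.5, 1.4]
opening: 0.649
```

Request:
{"method": "send_rows", "body": {"moves": [0, 0, 0, 0.05, -0.2, 0, 0.3, 0, 0, 0, 0.05, -0.2, 0, 0.3, 0, 0, 0, 0.05, -0.2, 0, 0.3]}}

```text
time_s: 12.55
position: [0.4852, 0.1021, 0.0551]
tcp_rot: [[-0.248, 0.969, -0.001], [0.969, 0.248, 0.0], [0.0, -0.001, -1.0]]
force: [-1.3, 3.6, 1.3]
opening: 0.651
```

```bash
python3 - <<'E'
from h import *
c=cap("scene","scene10.png"); t=cap("top","top10.png")
s=read_state(); print(s["time_s"],s["position"],s["force"])
im=cv2.resize(c["pixels"][150:210,300:370,::-1],None,fx=10,fy=10,interpolation=cv2.INTER_CUBIC)
cv2.imwrite('pics/scene10c.png',im)
im=cv2.resize(t["pixels"][115:265,220:405,::-1],None,fx=4,fy=4,interpolation=cv2.INTER_CUBIC)
cv2.imwrite('pics/top10c.png',im)
E
```

```text
12.65 [0.48533657 0.10169151 0.05512187] [-0.53815719  2.1835237   0.64921557]
```

View pics/scene10c.png

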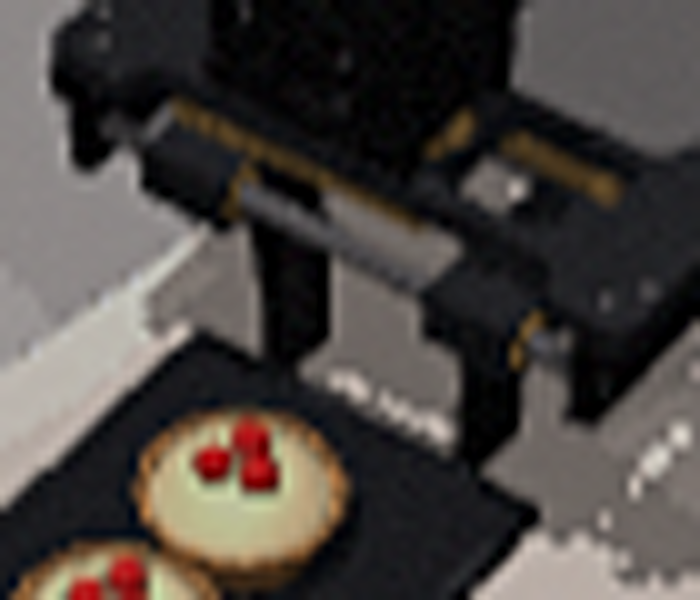

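View pics/top10c.png

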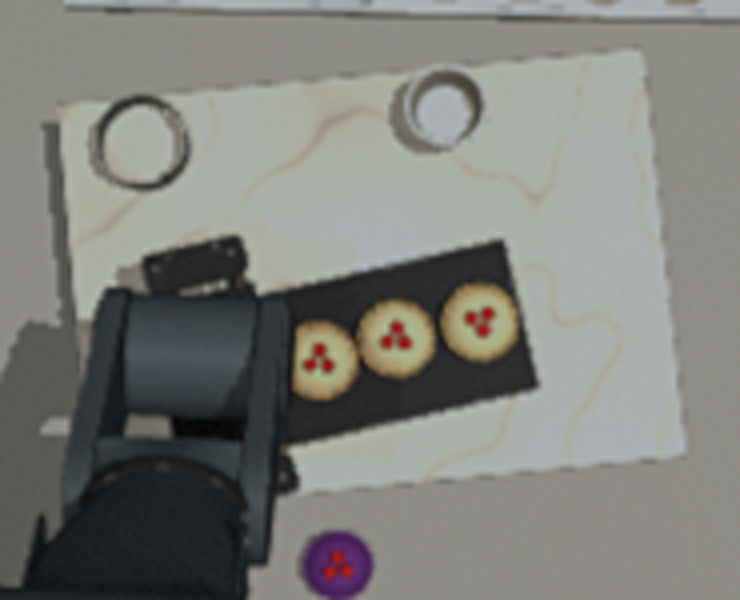

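Contact is made: about 3 N, and the slate's front has moved right by around 9 mm with its attitude unchanged. Now the push proper at about 40 mm/s, turning the hand from 14.4° towards 6.7°.

Request:
{"method": "send_rows", "body": {"moves": [0, 0, -0.2, 0.07, -0.28, 0, 0.3, 0, 0, -0.26, 0.09, -0.38, 0, 0.3, 0, 0, -0.26, 0.09, -0.38, 0, 0.3, 0, 0, -0.26, 0.09, -0.38, 0, 0.3, 0, 0, -0.26, 0.09, -0.38, 0, 0.3, 0, 0, -0.26, 0.09, -0.38, 0, 0.3, 0, 0, -0.26, 0.09, -0.38, 0, 0.3, 0, 0, -0.26, 0.09, -0.38, 0, 0.3, 0, 0, -0.26, 0.08, -0.38, 0, 0.3, 0, 0, -0.26, 0.08, -0.38, 0, 0.3, 0, 0, -0.26, 0.08, -0.38, 0, 0.3, 0, 0, -0.26, 0.08, -0.38, 0, 0.3, 0, 0, -0.26, 0.08, -0.38, 0, 0.3, 0, 0, -0.26, 0.08, -0.38, 0, 0.3, 0, 0, -0.26, 0.07, -0.3, 0, 0.3, 0, 0, -0.2, 0.05, -0.2, 0, 0.3, 0, 0, 0, 0.02, -0.1, 0, 0.3, 0, 0, 0, 0, 0, 0, 0.3]}}

```text
time_s: 14.45
position: [0.4987, 0.0435, 0.0551]
tcp_rot: [[-0.179, 0.984, -0.0], [0.984, 0.179, -0.0], [-0.0, -0.0, -1.0]]
force: [-0.6, 1.8, 0.3]
opening: 0.647
```

```bash
python3 - <<'E'
from h import *
c=cap("scene","scene11.png"); t=cap("top","top11.png")
s=read_state(); R=s["tcp_rot"];print(s["time_s"],s["position"],s["force"],np.degrees(np.arctan2(R[1,1],R[0,1])))
im=cv2.resize(c["pixels"][150:270,220:380,::-1],None,fx=5,fy=5,interpolation=cv2.INTER_CUBIC)
cv2.imwrite('pics/scene11c.png',im)
im=cv2.resize(t["pixels"][115:265,220:405,::-1],None,fx=4,fy=4,interpolation=cv2.INTER_CUBIC)
cv2.imwrite('pics/top11c.png',im)
E
```

```text
14.55 [0.49877575 0.04343554 0.05514497] [-0.51285172  2.14883842  0.26562319] 10.32412548302534
```

View pics/scene11c.png

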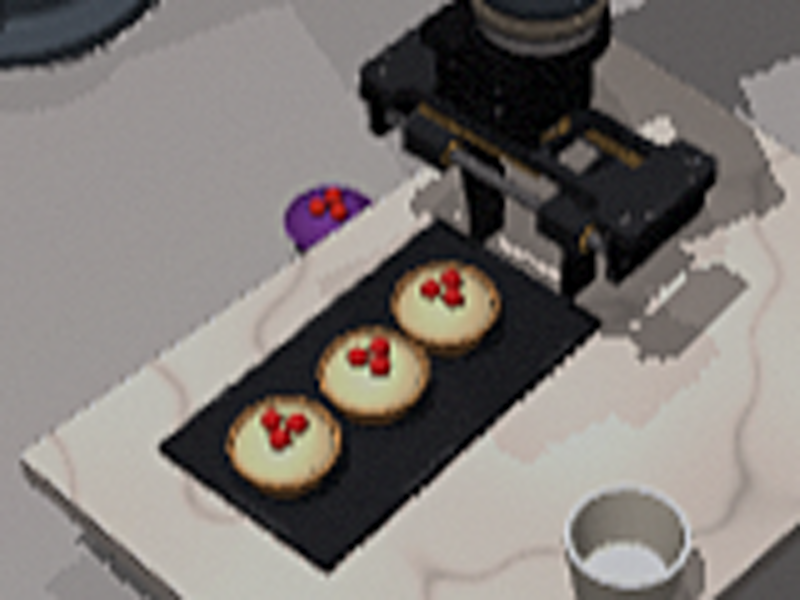

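View pics/top11c.png

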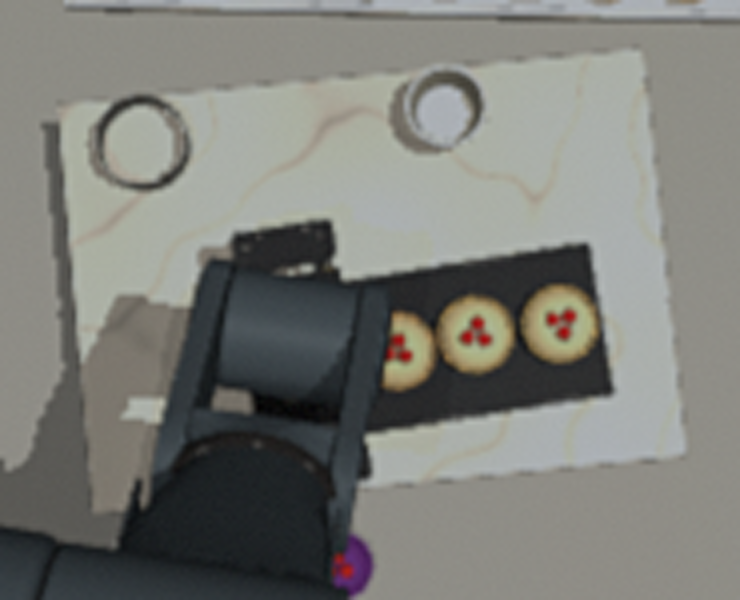

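The slate slides cleanly and the hand yaw is 10.3°. I'll measure from the visible front edge to see how far there is to go.

```bash
cat >> h.py <<'E'
RC=np.array([0.56713,-0.00372]); RTH=np.radians(6.7066)
def front(fn,q4):
    c=load(fn); q=[((x+.5)/4-.5+220,(y+.5)/4-.5+115) for x,y in q4]
    e,n=fit_edges(c,q,hw=3); P=p2w(c,e,.098)[:,:2]
    R=np.array([[np.cos(RTH),-np.sin(RTH)],[np.sin(RTH),np.cos(RTH)]]); Q=(P-RC)@R
    A=lambda v:np.degrees(np.arctan2(v[1],v[0]))
    print("edges px",np.round(e,1).tolist(),n)
    print("front corners riser mm",np.round(Q[1:3]*1e3,1).tolist(),"width",np.linalg.norm(Q[1]-Q[2]))
    print("angle rel riser: front",A(Q[1]-Q[2]),"far",A(Q[0]-Q[1])-90,"near",A(Q[3]-Q[2])-90, "overhang mm",(-Q[1:3].mean(0)[1]-.23)*1e3)
E
python3 - <<'E'
from h import *
front('top0.png',[(217,304),(491,241),(527,388),(251,454)])
front('top11.png',[(405,273),(588,244),(612,393),(405,425)])
E
```

```text
edges px [[273.5, 190.89999389648438], [342.5, 174.6999969482422], [351.5, 212.0], [282.0, 228.5]] [60, 60, 60, 59]
front corners riser mm [[20.6, -96.9], [-96.9, -113.0]] width 0.11857625947458135
angle rel riser: front 7.8143486483566384 far 7.667700075366099 near 7.7764761614999145 overhang mm -125.04778818496848
edges px [[319.0, 182.6999969482422], [366.70001220703125, 175.10000610351562], [373.1000061035156, 213.0], [323.20001220703125, 221.10000610351562]] [60, 59, 60, 57]
front corners riser mm [[12.2, -171.4], [-106.4, -178.7]] width 0.11886275820892328
angle rel riser: front 3.5347245893244743 far 3.5454261946894974 near 3.6238543642103593 overhang mm -54.94982869011503
```

Both checks agree: slate 3.56° relative to the riser, hand 3.6°, with 100 mm left to go. Pushing another 74 mm or so, taking out the remaining 3.6°.

Request:
{"method": "send_rows", "body": {"moves": [0, 0, -0.2, 0.03, -0.2, 0, 0.3, 0, 0, -0.2, 0.06, -0.38, 0, 0.3, 0, 0, -0.2, 0.06, -0.4, 0, 0.3, 0, 0, -0.2, 0.06, -0.4, 0, 0.3, 0, 0, -0.2, 0.06, -0.4, 0, 0.3, 0, 0, -0.2, 0.06, -0.4, 0, 0.3, 0, 0, -0.2, 0.06, -0.4, 0, 0.3, 0, 0, -0.2, 0.06, -0.4, 0, 0.3, 0, 0, -0.2, 0.06, -0.4, 0, 0.3, 0, 0, -0.2, 0.06, -0.4, 0, 0.3, 0, 0, -0.2, 0.06, -0.4, 0, 0.3, 0, 0, -0.2, 0.06, -0.4, 0, 0.3, 0, 0, -0.2, 0.06, -0.4, 0, 0.3, 0, 0, -0.2, 0.06, -0.4, 0, 0.3, 0, 0, -0.2, 0.05, -0.4, 0, 0.3, 0, 0, -0.2, 0.05, -0.4, 0, 0.3, 0, 0, -0.2, 0.05, -0.4, 0, 0.3, 0, 0, -0.2, 0.05, -0.38, 0, 0.3, 0, 0, 0, 0.03, -0.3, 0, 0.3, 0, 0, 0, 0.02, -0.2, 0, 0.3]}}

```text
time_s: 16.55
position: [0.5092, -0.0311, 0.0551]
tcp_rot: [[-0.116, 0.993, -0.0], [0.993, 0.116, 0.0], [0.0, -0.0, -1.0]]
force: [-1.4, 4.8, 1.1]
opening: 0.65
```

Request:
{"method": "send_rows", "body": {"moves": [0, 0, 0, 0.01, -0.1, 0, 0.3, 0, 0, 0, 0, 0, 0, 0.3]}}

```text
time_s: 16.75
position: [0.5093, -0.0321, 0.0551]
tcp_rot: [[-0.117, 0.993, -0.0], [0.993, 0.117, -0.0], [-0.0, -0.0, -1.0]]
force: [-0.5, 3.3, -0.2]
opening: 0.645
```

```bash
python3 - <<'E'
from h import *
c=cap("scene","scene12.png"); t=cap("top","top12.png")
s=read_state(); R=s["tcp_rot"];print(s["time_s"],s["position"],s["force"],np.degrees(np.arctan2(R[1,1],R[0,1])))
im=cv2.resize(c["pixels"][160:300,200:370,::-1],None,fx=4,fy=4,interpolation=cv2.INTER_CUBIC)
cv2.imwrite('pics/scene12c.png',im)
im=cv2.resize(t["pixels"][115:265,220:420,::-1],None,fx=4,fy=4,interpolation=cv2.INTER_CUBIC)
cv2.imwrite('pics/top12c.png',im)
E
```

```text
16.85 [ 0.50934755 -0.03211909  0.05514764] [-0.52674585  1.31377687  0.88708457] 6.728684214118623
```

View pics/scene12c.png

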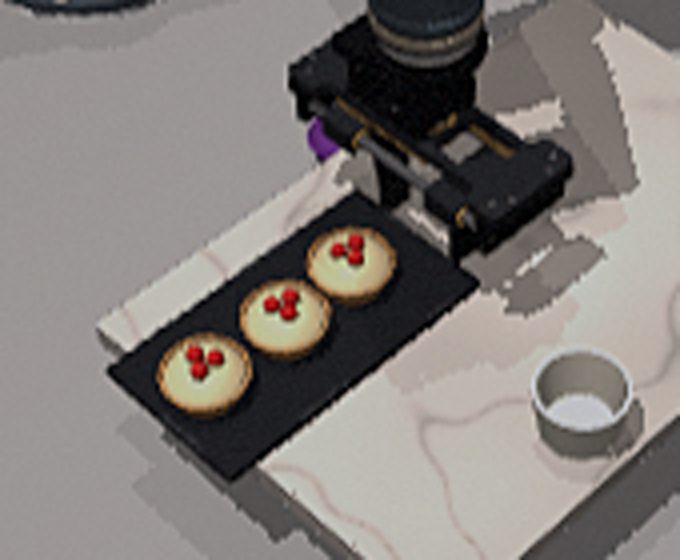

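View pics/top12c.png

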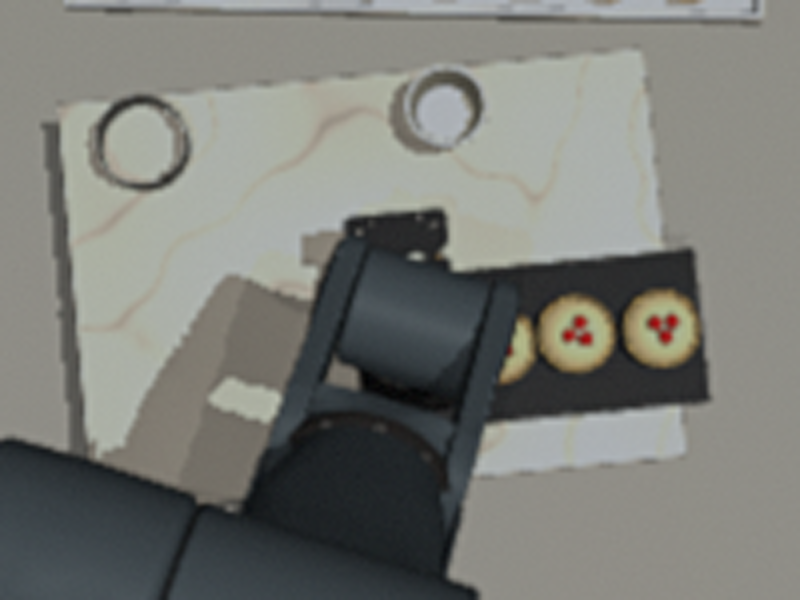

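```bash
python3 - <<'E'
from h import *
front('top12.png',[(540,266),(693,249),(709,400),(540,417)])
E
```

```text
edges px [[354.8999938964844, 180.3000030517578], [393.0, 176.8000030517578], [397.20001220703125, 214.8000030517578], [353.29998779296875, 219.3000030517578]] [60, 49, 60, 59]
front corners riser mm [[-0.9, -251.6], [-119.1, -251.9]] width 0.11821163542411622
angle rel riser: front 0.12174884456999067 far -0.26410811270598344 near 0.23469201897518133 overhang mm 21.759114426322697
```

Square within about 0.2°, and overhang is about 22.4 mm taking the edge as measured locally. I'll push 22.5 mm straight, easing to a stop.

Request:
{"method": "send_rows", "body": {"moves": [0, 0, 0, 0.03, -0.2, 0, 0.3, 0, 0, 0, 0.05, -0.4, 0, 0.3, 0, 0, 0, 0.05, -0.4, 0, 0.3, 0, 0, 0, 0.05, -0.4, 0, 0.3, 0, 0, 0, 0.04, -0.35, 0, 0.3, 0, 0, 0, 0.02, -0.25, 0, 0.3, 0, 0, 0, 0.01, -0.15, 0, 0.3, 0, 0, 0, 0.01, -0.07, 0, 0.3, 0, 0, 0, 0, 0, 0, 0.3, 0, 0, 0, 0, 0, 0, 0.3]}}

```text
time_s: 17.85
position: [0.5121, -0.0543, 0.0551]
tcp_rot: [[-0.117, 0.993, 0.0], [0.993, 0.117, -0.001], [-0.001, 0.0, -1.0]]
force: [-0.9, 2.8, 0.2]
opening: 0.647
```

```bash
python3 - <<'E'
from h import *
t=cap("top","top13.png")
s=read_state(); R=s["tcp_rot"];print(s["time_s"],s["position"],s["force"],np.degrees(np.arctan2(R[1,1],R[0,1])))
im=cv2.resize(t["pixels"][115:265,220:420,::-1],None,fx=4,fy=4,interpolation=cv2.INTER_CUBIC)
cv2.imwrite('pics/top13c.png',im)
front('top13.png',[(565,263),(722,246),(738,397),(565,414)])
E
```

```text
17.9 [ 0.51208041 -0.05430652  0.05514701] [-0.47866371  1.73755811  0.3191855 ] 6.731850911307802
edges px [[363.79998779296875, 179.60000610351562], [400.1000061035156, 175.8000030517578], [404.29998779296875, 214.10000610351562], [357.6000061035156, 218.8000030517578]] [60, 44, 60, 48]
front corners riser mm [[-0.1, -273.9], [-118.9, -274.0]] width 0.11884605046654967
angle rel riser: front 0.01695063027946329 far 0.31867198538130026 near 0.19880898998603413 overhang mm 43.96592024997123
```

View pics/top13c.png

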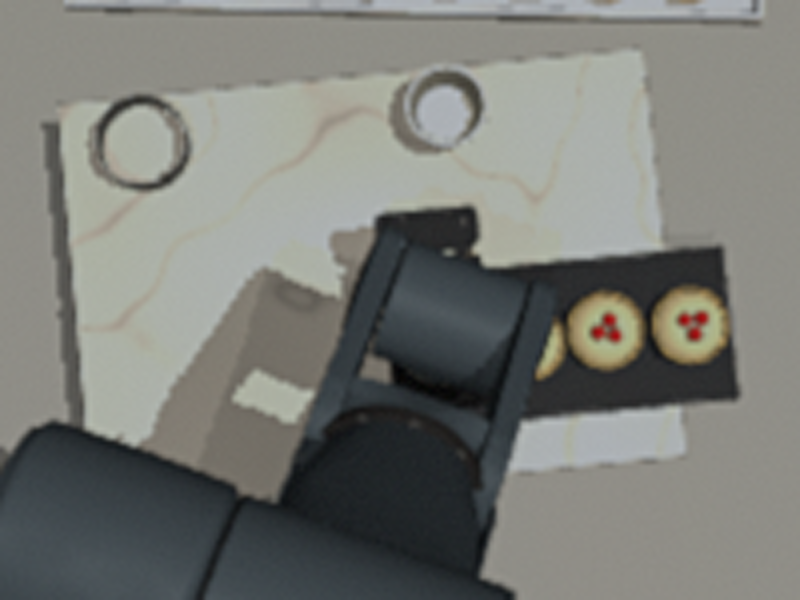

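Overhang reads 44.0–44.8 mm depending on the edge value, and it is square. Next: back the fingers straight off the slate, raise, and move the arm aside to check.

Request:
{"method": "send_rows", "body": {"moves": [0, 0, 0, -0.03, 0.3, 0, 0.3, 0, 0, 0, -0.08, 0.7, 0, 0.3, 0, 0, 0, -0.11, 1, 0, 0.3, 0, 0, 0, -0.11, 1, 0, 0.3, 0, 0, 0, -0.11, 1, 0, 0.3, 0, 0, 0, 0, 0, 1, 0.3, 0, 0, 0, 0, 0, 2, 0.3, 0, 0, 0, 0, 0, 3, 0.3, 0, 0, 0, 0, 0, 3, 0.3, 0, 0, 0, 0, 0, 3, 0.3, 0, 0, 0, 0, 0, 3, 0.3, 0, 0, 0, 0, 0, 3, 0.3, 0, 0, 0, 0, 2, 1, 0.3, 0, 0, 0, 0, 3, 0, 0.3, 0, 0, 0, 0, 3, 0, 0.3, 0, 0, 0, 0, 3, 0, 0.3, 0, 0, 0, 0, 3, 0, 0.3, 0, 0, 0, 0, 3, 0, 0.3, 0, 0, 0, 0, 2, 0, 0.3, 0, 0, 0, 0, 0, 0, 0.3]}}

```text
time_s: 19.9
position: [0.5073, 0.1782, 0.2459]
tcp_rot: [[-0.121, 0.993, 0.001], [0.993, 0.121, 0.001], [0.0, 0.001, -1.0]]
force: [0.4, 0.2, 0.2]
opening: 0.647
```

```bash
python3 - <<'E'
from h import *
t=cap("top","top14.png"); c=cap("scene","scene14.png")
s=read_state(); print(s["time_s"],s["position"],s["force"])
im=cv2.resize(t["pixels"][115:265,220:420,::-1],None,fx=4,fy=4,interpolation=cv2.INTER_CUBIC)
cv2.imwrite('pics/top14c.png',im)
front('top14.png',[(448,275),(722,246),(738,397),(462,424)])
im=t; g=[((x+.5)/4-.5+220,(y+.5)/4-.5+115) for x,y in [(448,275),(722,246),(738,397),(462,424)]]
e,n=fit_edges(t,g,hw=3); print(rectpose(p2w(t,e,.098),.12,.22))
E
```

```text
20.0 [0.50741797 0.17585695 0.24558886] [ 0.52105008 -0.51656886  0.23466378]
edges px [[329.70001220703125, 182.8000030517578], [400.1000061035156, 175.89999389648438], [404.29998779296875, 214.10000610351562], [333.3999938964844, 221.10000610351562]] [60, 44, 60, 57]
front corners riser mm [[-0.3, -273.9], [-119.1, -274.0]] width 0.11887027330523851
angle rel riser: front 0.030086818675099086 far 0.06592765001893497 near 0.03184747581502734 overhang mm 43.95239564118561
(array([ 0.5269435 , -0.17397698]), np.float64(0.11726103376863427), array([[-0.0006109 , -0.00080084],
       [-0.00054533,  0.00040413],
       [ 0.00058104,  0.00049895],
       [ 0.00057519, -0.00010224]]))
```

View pics/top14c.png

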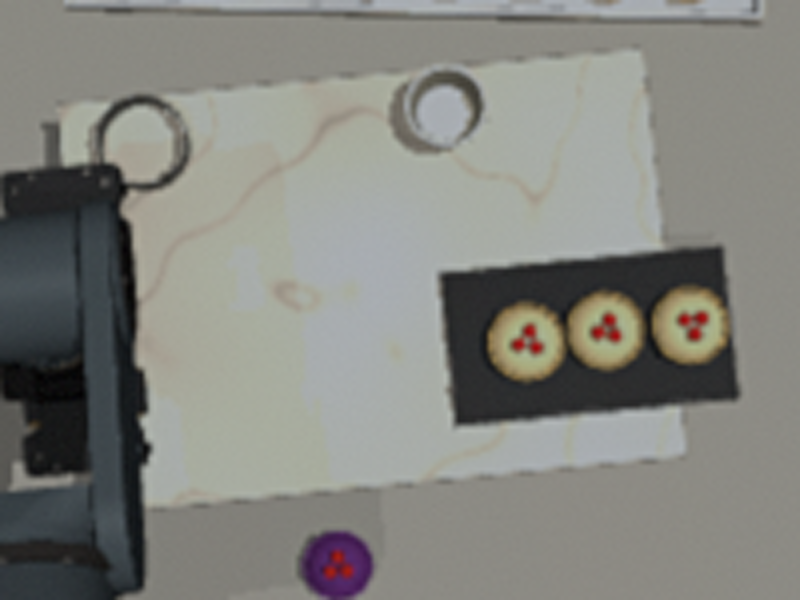

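View pics/scene14.png

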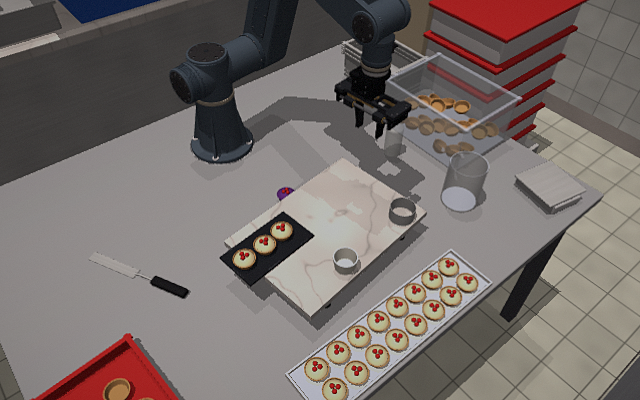

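The top view shows the slate's end past the marble's right edge at (730,320) in the crop, and the three tarts riding in place. The ring, ramekin and purple tart have not moved, and the hand is up and clear at zero force. Handing in.

```bash
python3 - <<'E'
from h import *
print(hand_in())
E
```

```text
the job is handed in; nothing more can be done
None
```

The slate now stands out about 44–45 mm past the riser's right-hand edge and is square to it within about 0.1°. I pushed it with both fingertips on its back edge, turning the hand with it. Then I backed off, raised the hand and handed in at about 20 s.

**Final checks:**
- **Overhang:** the last top picture gave 44.0 mm with the edge taken at its stated 230 mm. It gave about 44.4–44.8 mm using the slate's centre or the edge as measured in the picture.
- **Tarts and other things:** the tarts look unmoved on the slate, and the ramekin, ring and purple look-alike sit where they started. I did not measure the squeeze bottle, jug or palette knife again, but nothing went near them.
- **Hand:** clear of everything, with no force beyond sensor noise.

**Disagreement found:** the fingertips really end about 38.5 mm above the reported TCP height. My first approach, at a reported 94 mm, stopped short of the slate and met no force. I spotted it in the camera overlay and probed down over bare marble, which gave a light touch (7.6 N) at a reported 51.5 mm. I worked from that height afterwards, and the pushing readings stayed at about 5 N or less.

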